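# Wedge a sprung catch back and take the riveted bracket out of its fixture

## Task

Slide the wooden wedge in between the end face of the fixture and the pull post of its sprung catch, and drive it in until the catch is held right back against its stop with no hand on it: feel for the stop and do not force it beyond. Then take the bracket out of the nest and lay it flat in the blue box, channel side up. Leave the catch wedged back for the next bracket, and leave the hammer, the carton of clips and the green bin where they are.

Things in the scene. Friction and masses are not known exactly. Their poses are not given: they have to be found in the camera images.
- fixture: Fixed riveting fixture, 245 mm long. Origin: on the bench, at the foot of its flat end face, on the centre line; +x from that face along the fixture, away from the robot; +y left. x 0..60 mm is only a guide block 40 mm wide, 56 mm high, bench clear beside it; then a base plate 110 mm wide, 12 mm high, under a nest plate 64 mm wide. Turned up to 0.3 rad.
- end_face (a point): Middle of the guide block's flat upright end face (fixture x = 0), 15 mm above the bench; the face is 40 mm wide and 56 mm high. The wedge bears on it. The gap between it and the pull post is open to both sides (fixture +y, -y) below the bolt, whose underside is 35.5 mm up and which is 24 mm wide: the wedge, lying on the bench, slides in under it from the side away from the blue box.
- bolt (a point): Point on the bolt (part of the catch, moves with it) right above the end face when shut, 41 mm above the bench. The catch's pull post hangs from the bolt: an upright round bar, 14 mm diameter, from 5 to 77 mm above the bench, red sleeve (21 mm) on top, to 82 mm. It is clamped along a slot: with the catch shut its gap to the end face is set anywhere from 12 to 23 mm; no reading is given.
- catch (a joint): Travel of the sprung sliding catch, m: 0 = shut, 0.020 = pulled right back (fixture -x, out of the end face) against its stop. The spring shuts it when let go: 4 N shut, 8 N right back. Its tongue lies 6 mm over the bracket's near foot, and a step behind the foot keeps the bracket from sliding. Less than about 15 mm back, the tongue still catches the bracket as it comes out.
- nest (a point): Middle of the nest (fixture x = 144 mm, y = 0) on the plate the bracket lies on, 30 mm above the bench; axes as the fixture. Rails at both sides, 6 mm high, stand 1.5 mm clear of the bracket and keep it straight.
- lip (a point): Edge of the fixed lip at the fixture's far end, its underside 5.5 mm above the nest plate. It reaches 5 mm over the bracket's far foot, so even with the catch back the bracket cannot be lifted straight up: slide it about 9 mm along the nest towards the guide block (fixture -x) until it butts on the block, then lift it straight up. The end stop is 45 mm high.
- wedge_center (a point): Loose hardwood wedge, 197 mm long, 30 mm high as it lies, 120 g. Point half-way along and half-way up. Its x axis points to the thin end, at first roughly away from the robot (up to 0.8 rad off). Thickness (along its y): 6 mm at the thin end, both faces sloping 7.1 deg from the axis, up to 44 mm at 152 mm from the thin end; the last 45 mm (butt) is parallel.
- wedge_butt (a point): Middle of the wedge's parallel butt, 76 mm behind its centre, half-way up: 44 mm thick, 45 mm long; grip it across the thickness, near its end. With a tapered face flat on the end face, the post is 104 to 148 mm from the thin end when the catch meets its stop, depending on the post's setting; 28 mm or more of the butt end then stay outside the guide block.
- wedge: The wedge's body, origin on its underside below the centre, axes as above. It holds by friction. Sliding it in takes up to about 14 N, then it comes up hard: 20 N is enough, a push of 35 N would strain the catch. If it was held a few mm off the end face, or askew, it settles when let go and the catch slips back: push once more on the butt's end.
- bracket_center (a point): Centre of the loose steel hinge bracket (0.3 to 0.55 kg), 20 mm above its underside. Base 150 mm (its x) by 50 mm by 4 mm; two upright cheeks 90 mm long, 4 mm thick, tops 40 mm above the underside, 36 mm over their outsides (its y): grip it across these. z up when channel side up. Starts in the nest, its x along the fixture's x.
- bracket: The bracket's body, origin at the centre of its underside, axes as above.
- box_floor (a point): Centre of the inner floor (about 5 mm above the bench) of the blue steel box, empty and fixed; inside 232 mm (its x) by 172 mm (its y), walls 4 mm thick, 65 mm high. It stands left or right of the fixture, on the side away from the wedge's start.
- hammer: Hammer, 260 mm long, lying on the bench; bystander.
- clip_carton: Cardboard carton of metal clips, 90 x 120 x 50 mm; bystander.
- rivet_bin: Green plastic bin, 80 x 140 x 60 mm; bystander.

How it is judged (in metres and radians):
On the way, in this order (a step that is already met when the one before it is completed fails the run):
1. with the bracket still in its nest, the wedge alone holds the catch right back (more than 17.5 of its 20 mm), no finger on wedge or catch, for half a second (value of joint catch above 0.0175 m and contact force between wedge and catch above 1 N and contact force between the fingers and wedge below 0.1 N and contact force between each of the arm, the fingers and catch below 0.1 N and distance of bracket_center from where it was at the start of the episode below 0.006 m), for 0.5 s.
2. the bracket is lifted clear of the fixture while the wedge still holds the catch back (value of joint catch above 0.0175 m and contact force between wedge and catch above 1 N and z of bracket_center in the frame of fixture above 0.09 m), for 0.1 s.
At the end, for the whole second after the job is handed in: The bracket lies still, flat (within 0.12 rad) and channel side up on the floor of the blue box; the catch is still back by more than 17.5 mm, held by the wedge (x of bracket_center in the frame of box_floor between -0.09 and 0.09 m and y of bracket_center in the frame of box_floor between -0.075 and 0.075 m and z of bracket_center in the frame of box_floor below 0.026 m and angle between bracket_center's own z axis and vertical below 0.12 rad and linear speed of each of bracket, wedge below 0.02 m/s and value of joint catch above 0.0175 m and contact force between wedge and catch above 1 N); the robot touches nothing.
It fails at once if the wedge is forced: it presses on the catch with more than 50 N (the spring alone gives 8 N) (contact force between wedge and catch above 50 N).
It fails at once if the hammer is shifted by more than 30 mm (distance of hammer from where it was at the start of the episode above 0.03 m).
It fails at once if the carton of clips is shifted by more than 30 mm (distance of clip_carton from where it was at the start of the episode above 0.03 m).
It fails at once if the green bin is shifted by more than 30 mm (distance of rivet_bin from where it was at the start of the episode above 0.03 m).
It also fails if it takes over 72 s, if anything falls off the work surface, if the arm or the gripper's body presses on something with over 40 N, if the wrist force passes 120 N, or if a joint passes its speed limit or range.

## Robot

A 6-joint arm with a two-finger parallel gripper is mounted at the origin on the work surface. World frame = base frame: x ahead of the robot, y to its left, z up, the work surface at z = 0. Lengths are in mm, angles in rad, forces in N, time in s.
With the tool pointing down it reaches from about 400 to 925 mm from the base axis. Payload 3.4 kg.
Tool frame: the origin (TCP) lies between the finger pads; the fingertips stand 25 mm ahead of it and the grasp point (between the pads) lies 6 mm ahead of it (ctrl.tips_ahead is the distance from the TCP to the fingertips, in mm); z points along the fingers, y is the line along which they close (so a half turn about z gives the same grasp; the last joint's range is limited). The gripper opens to 85 mm and grips with 20 to 120 N. Pads are 22 mm wide; open, the fingers measure 114 mm over their backs; the gripper's body (76 mm by 85 mm) begins 54 mm behind the grasp point. The pads swing forward as they close: fully open they stand 13 mm farther back than shut.
Start: joints at [1.145, 0.307, 1.506, -0, 1.328, -0.073], TCP at [198.161, 539.781, 256.305] pointing down, gripper open.
Joint ranges: [-3.12, 3.12], [-1.05, 2.28], [0.14, 2.33], [-1.42, 4.57], [0.1, 2.73], [-2.68, 2.68]. Speed limits (rad/s): [2.57, 2.57, 3.14, 3.14, 3.14, 3.14].

## Interface

Orientations are given as a unit quaternion [x, y, z, w].
In Python, from bench import ctrl, vision, boxes_of gives the robot as it stands.
- The arm moves only by the shell command python3 -m crank 'ROWS' [FORCE]. ROWS is JSON, one flat list of numbers, 7 for each row, row after row: the shift along the tool's x, y, z in cm, then the turn, a rotation vector about the tool's x, y, z in degrees, then the finger opening in cm, from 0 to 8.54. In form: [dx, dy, dz, rx, ry, rz, jaw, dx, dy, dz, rx, ry, rz, jaw, ...]. A call has exactly 10 rows; each row is the pose to reach, as a shift and turn from the pose commanded when the call began, along the tool's axes at that moment; what a row does not reach only later rows make up. A row lasts 1/10 s, in which the tool goes at most 50 mm and 8.59 degrees, less where a joint would pass 70% of its speed; a pose out of reach is approached as far as the arm can. A call with a gripper value outside its range is refused whole. The fingers move at their own pace and stop on an object; FORCE is the grip in N (left out, the last holds). Time passes only in rows, so rows that repeat a pose let the fingers close, or fill a call up. It gives the time, the measured TCP pose, the force, the opening and the grip force at its end, in the units of the state.
- ctrl.sense(): the state, without advancing time (a new reading comes with each control period).
- vision.get_image(name): name is "scene" or "top" or "wrist"; returns the picture (384x512x3 uint8, red, green, blue); there is no depth.
- vision.calibration(name): a dict with "vertical_fov" (degrees; the focal length in pixels is half the picture's height over the tangent of half this angle, whatever the lens; pixels are square), "cx", "cy" (the principal point, pixels), "R" (3x3) and "t" (3): a world point X has camera coordinates R X + t. Camera axes: x right, y down, z forward; pixel columns grow to the right and rows downward; lengths in mm; the calibration is good to about 2 mm. The wrist camera is an equidistant fisheye: a pixel r from the principal point sees the ray r / f radians off the axis. A picture is of the moment at which its call begins: read the wrist's pose just before it. calibration takes no time and is no camera call; for the wrist camera it gives the pose at the moment of the call.
- ctrl.close_job(): hands the job in; it is judged then, once.
Trained networks look in the newest picture that a camera, given by its name, has taken for a name from the list of things; names that differ only in an ending like _2 or _b are one class to them, and where a whole thing is asked for, a point or a joint stands for the part that bears it (a point fixed in the world has none). Each returns a list of dicts, best first, with "p" (0 to 1); they miss things now and then, are a little off and sometimes report something else, mostly with a low value. They report only what shows in the picture. A call takes as long as a camera call.
- boxes_of(camera, label): "rect" ([centre column, centre row, width, height] in pixels, round what is visible of it).
The state is a dict: "clock": time; "joint_pos": joint angles; "qvel": joint speeds; "tau": joint torques, N m; "ee_pos": TCP position; "ee_rot": TCP orientation; "contact_force": force on the tool from outside, world axes, zero at the start; "wrist_torque": the same for the moment, N m; "opening": finger opening in mm; "grip_force": force on a finger pad.
Only numpy, scipy, OpenCV 4.12 (cv2) and the standard library are available. Lean on these libraries where they do the work, as an engineer would, in place of code of your own. Each camera call takes 0.05 s, during which the arm holds its last target. There are 200 camera calls.

## Working session

There is one attempt and no reset: what is moved stays moved. The work goes in short steps, Python scripts to look and compute and a shell command to move; the robot and the scene stay as the last step left them, time stands still between calls to the robot, and variables do not carry over. Pictures are saved under pics/ and viewed, at most 10 in all, crops included, and the job is handed in when it is done.

```bash
ls; mkdir -p pics
python3 - <<'E'
from bench import ctrl, vision, boxes_of
import cv2
s=ctrl.sense();print(s)
for n in("top","scene"):
    im=vision.get_image(n);cv2.imwrite(f"pics/{n}0.png",cv2.resize(im[:,:,::-1],(800,600),interpolation=cv2.INTER_CUBIC))
    print(n,vision.calibration(n))
    for l in("fixture","wedge","wedge_butt","bracket","bolt","catch","end_face","box_floor","hammer","clip_carton","rivet_bin","lip"):
        try:print(l,[([round(float(x)) for x in d["rect"]],round(d["p"],2)) for d in boxes_of(n,l)[:2]])
        except Exception as e:print(l,e)
E
```

```text
pics
{'clock': 0.0, 'joint_pos': array([ 1.14552506e+00,  3.07542216e-01,  1.50773584e+00, -2.23324496e-05,
        1.32840097e+00, -7.35167566e-02]), 'qvel': array([ 4.00722322e-04,  9.94265582e-04,  1.55723627e-04,  1.65728870e-03,
       -1.59373785e-04,  3.22753220e-05]), 'tau': array([ 3.51009963e-03, -4.57546878e+01, -2.51913285e+01,  2.28476806e-04,
        1.33953133e-02, -1.16622061e-05]), 'ee_pos': array([197.86959178, 539.15299329, 255.37507461]), 'ee_rot': array([ 1.74969181e-01,  9.84573358e-01, -1.01358514e-03, -2.46973647e-04]), 'contact_force': array([-0.33630889,  0.37767773, -0.25731766]), 'wrist_torque': array([ 0.00134723, -0.0387209 , -0.01721485]), 'grip_force': 0.0, 'opening': 85.53041558777477}
top {'vertical_fov': 43.44553444448751, 'cx': 254.5247544646706, 'cy': 190.85928376151298, 'R': array([[-0.02714232, -0.99948377,  0.01718983],
       [-0.99615732,  0.02561153, -0.08375342],
       [ 0.08326993, -0.01939704, -0.99633823]]), 't': array([  86.0408167 ,  582.72924469, 1293.41399275])}
fixture [([249, 176, 58, 110], 0.77)]
wedge [([173, 220, 36, 71], 0.95)
[... 650 characters left out ...]
 0.00238704],
       [ 0.48697729,  0.52349523, -0.69914653],
       [-0.4786359 , -0.50962658, -0.71497443]]), 't': array([ 356.57187504, -266.58991821, 1631.76219153])}
fixture [([237, 216, 79, 97], 0.57)]
wedge [([340, 244, 36, 64], 0.81)]
wedge_butt [([340, 243, 37, 66], 0.69)]
bracket [([236, 223, 41, 44], 0.56), ([193, 128, 101, 70], 0.44)]
bolt [([260, 188, 31, 35], 0.65)]
catch [([261, 186, 31, 39], 0.5)]
end_face [([235, 217, 81, 99], 0.95)]
box_floor [([192, 128, 102, 74], 0.98), ([235, 216, 82, 103], 0.17)]
hammer [([394, 317, 96, 76], 0.75)]
clip_carton [([135, 165, 57, 45], 0.94)]
rivet_bin [([269, 288, 71, 66], 0.58)]
lip [([236, 217, 84, 98], 0.97), ([269, 289, 68, 66], 0.59)]
```

View pics/top0.png

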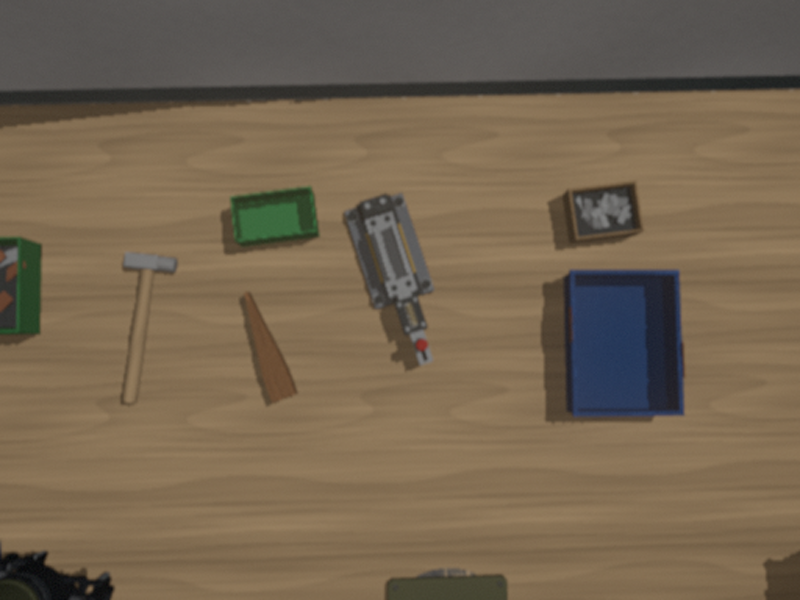

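View pics/scene0.png

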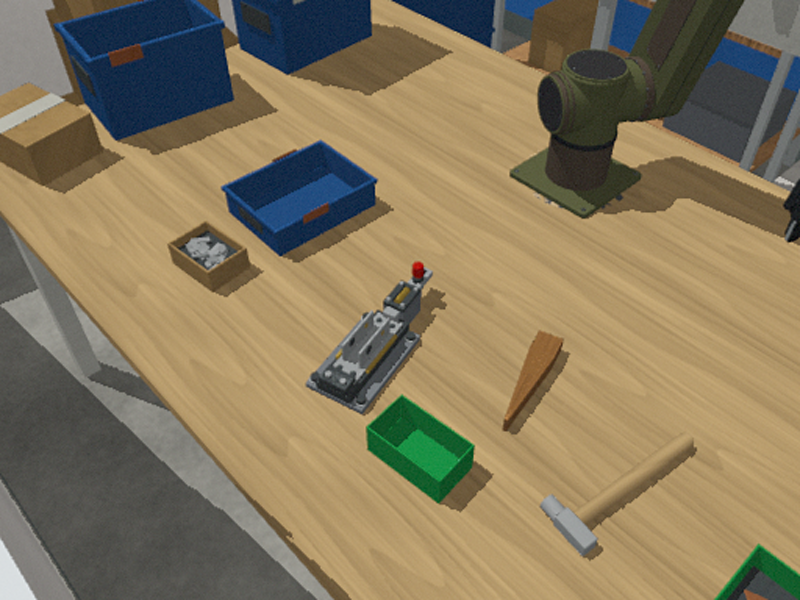

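The top view (800x600) shows the wedge at left (thin end (248,295), butt (282,398)), the fixture in the middle with the red sleeve at (421,345), and the blue box at right (rim (568,271) to (683,413)). The green bin is near (275,216), and the hammer and carton are clear.

```bash
cat > h.py <<'E'
import numpy as np, cv2
from scipy.spatial.transform import Rotation as Rn
from bench import ctrl, vision, boxes_of
def ray(c,uv,wrist=False):
    f=192/np.tan(np.radians(c["vertical_fov"]/2)); d=(np.array(uv,float)-[c["cx"],c["cy"]])/f
    if wrist:
        r=np.hypot(*d); v=np.array([*(d/max(r,1e-9)*np.sin(r)),np.cos(r)])
    else: v=np.array([*d,1])
    R=np.array(c["R"]);t=np.array(c["t"]); return -R.T@t, R.T@v
def onz(c,uv,z,wrist=False):
    o,d=ray(c,uv,wrist); return o+d*(z-o[2])/d[2]
def proj(c,X,wrist=False):
    f=192/np.tan(np.radians(c["vertical_fov"]/2)); p=np.array(c["R"])@X+c["t"]
    if wrist:
        r=np.arctan2(np.hypot(p[0],p[1]),p[2]);k=r/max(np.hypot(p[0],p[1]),1e-9)
        return np.array([c["cx"]+f*k*p[0],c["cy"]+f*k*p[1]])
    return np.array([c["cx"]+f*p[0]/p[2],c["cy"]+f*p[1]/p[2]])
def togo(p,yaw=None,s=None):
    """shift in tool cm and rotvec deg from current pose to TCP p, tool pointing down, tool y axis at world yaw"""
    s=s or ctrl.sense(); R0=Rn.from_quat(s["ee_rot"])
    out=R0.inv().apply(np.array(p)-s["ee_pos"])/10
    rv=None
    if yaw is not None:
        best=None
        for k in(0,np.pi):
            y=np.array([np.cos(yaw+k),np.sin(yaw+k),0]);z=np.array([0,0,-1.]);x=np.cross(y,z)
            q=(R0.inv()*Rn.from_matrix(np.c_[x,y,z])).as_rotvec(degrees=True)
            if best is None or np.linalg.norm(q)<np.linalg.norm(best):best=q
        rv=best.round(2)
    print("shift cm",out.round(2),"rot",rv)
    return out,rv
E
python3 - <<'E'
from h import *
c=vision.calibration("top");k=1/1.5625
for n,u,v,z in[("sleeve",421,345,82),("wthin",248,295,30),("wb1",268,404,30),("wb2",296,392,30),
 ("b1",568,271,70),("b2",679,270,70),("b3",683,413,70),("b4",569,414,70),("p1",346,212,12),("p2",402,195,12),("p3",431,289,12),("p4",378,307,12),("wristcam",0,0,0),("blkend",417,330,56),("bin1",236,243,60),("bin2",318,236,60)]:
    print(n,onz(c,(u*k,v*k),z).round())
c=vision.calibration("wrist");s=ctrl.sense();o=-np.array(c["R"]).T@c["t"]
R0=Rn.from_quat(s["ee_rot"]);print(c["vertical_fov"],c["cx"],c["cy"],"cam in tool",R0.inv().apply(o-s["ee_pos"]).round(1),(R0.as_matrix().T@np.array(c["R"]).T).round(2))
print(R0.as_matrix().round(3))
togo([480,60,330],np.pi/2)
E
```

```text
sleeve [501.  35.  82.]
wthin [597. 330.  30.]
wb1 [408. 298.  30.]
wb2 [427. 250.  30.]
b1 [ 620. -219.   70.]
b2 [ 617. -409.   70.]
b3 [ 376. -402.   70.]
b4 [ 379. -210.   70.]
p1 [742. 158.  12.]
p2 [770.  58.  12.]
p3 [601.  11.  12.]
p4 [571. 106.  12.]
wristcam [1151.  781.    0.]
blkend [527.  40.  56.]
bin1 [683. 344.  60.]
bin2 [692. 205.  60.]
65.70646984690485 257.3962210709697 191.68982014930668 cam in tool [  82.8   -0.6 -118.9] [[ 0.   -0.95 -0.32]
 [ 1.    0.    0.  ]
 [ 0.   -0.32  0.95]]
[[-0.939  0.345 -0.   ]
 [ 0.345  0.939 -0.   ]
 [ 0.    -0.    -1.   ]]
shift cm [-42.99 -35.33  -7.37] rot [ -0.    -0.   -20.16]
```

Run:
```python
from h import *
togo([470,170,250],1.87)
```

```text
shift cm [-38.26 -25.35   0.63] rot [ -0.   -0.  -37.3]
```

```bash
python3 -m crank '[-4,-2.7,0.1,0,0,-5,8.5, -8,-5.3,0.2,0,0,-10,8.5, -12,-8,0.3,0,0,-15,8.5, -16,-10.6,0.4,0,0,-20,8.5, -20,-13.2,0.5,0,0,-25,8.5, -24,-16,0.6,0,0,-29,8.5, -28,-18.6,0.6,0,0,-33,8.5, -32,-21.3,0.6,0,0,-37.3,8.5, -36,-24,0.6,0,0,-37.3,8.5, -38.3,-25.4,0.6,0,0,-37.3,8.5]'
python3 - <<'E'
from h import *
s=ctrl.sense();print(s["clock"],s["ee_pos"],s["ee_rot"],abs(s["qvel"]).max())
import time
im=vision.get_image("wrist");im=vision.get_image("wrist");c=vision.calibration("wrist")
np.save("c1.npy",c,allow_pickle=True)
cv2.imwrite("pics/w1.png",cv2.resize(im[:,:,::-1],(800,600),interpolation=cv2.INTER_CUBIC));cv2.imwrite("w1raw.png",im[:,:,::-1])
E
```

```text
clock: 2.3
ee_pos: [472.1, 166.4, 250.6]
ee_rot: [-0.148, 0.989, -0.0, 0.001]
contact_force: [0.9, 0.8, -0.3]
opening: 85.1
grip_force: 0.0
2.3 [472.10587959 166.44418475 250.58689776] [-1.47862730e-01  9.89007534e-01 -4.93384625e-04  6.84156910e-04] 0.4730545575586442
```

View pics/w1.png

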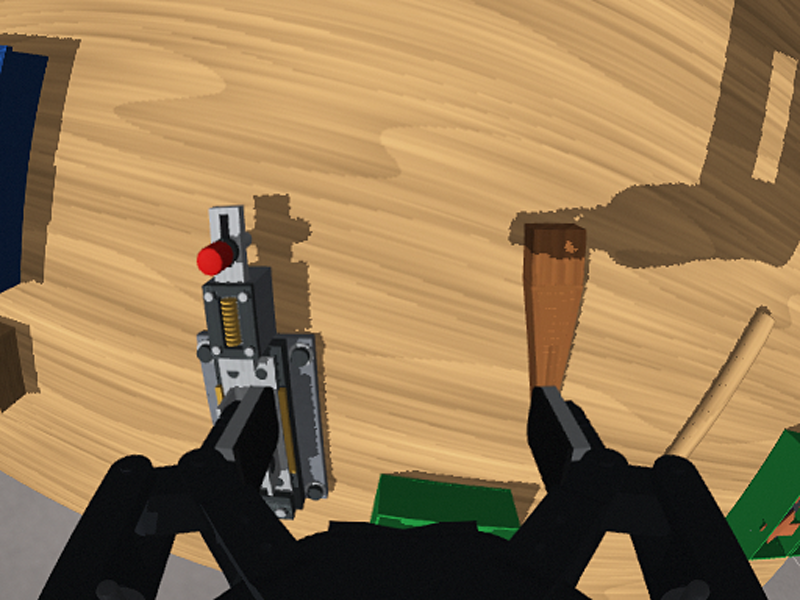

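Run:
```python
from h import *
c=np.load("c1.npy",allow_pickle=True).item();k=1/1.5625
print("cam",-np.array(c["R"]).T@c["t"])
for n,u,v,z in[("wbt1",530,259,30),("wbt2",586,259,30),("wbb1",526,224,0),("wbb2",585,228,0),("wbt1@r224",526,224,30),("wbt2",585,228,30),("tapstart L",531,287,30),("R",583,287,30),
 ("sleeve",211,261,82),("blk nearL",204,284,56),("blk nearR",249,283,56),("farL?",211,351,56),("farR",259,355,56),("blk foot nearR",270,267,56),("base nearR",316,334,12),("base farR",326,497,12)]:
    print(n,onz(c,(u*k,v*k),z,True).round(1))
im=cv2.imread("w1raw.png")[120:270,100:400]
cv2.imwrite("pics/w1c.png",cv2.resize(im,(800,400),interpolation=cv2.INTER_CUBIC))
```

```text
cam [393.12239125 142.09872027 369.26022252]
wbt1 [443.9 259.8  30. ]
wbt2 [429.3 304.5  30. ]
wbb1 [421.7 256.3   0. ]
wbb2 [407.7 307.5   0. ]
wbt1@r224 [419.3 247.   30. ]
wbt2 [406.5 294.   30. ]
tapstart L [464.7 268.9  30. ]
R [451.5 311.4  30. ]
sleeve [498.6  38.8  82. ]
blk nearL [527.3  26.8  56. ]
blk nearR [516.2  61.9  56. ]
farL? [581.1  40.5  56. ]
farR [571.3  80.1  56. ]
blk foot nearR [499.8  75.   56. ]
base nearR [560.8 116.3  12. ]
base farR [740.  164.5  12. ]
```

View pics/w1c.png

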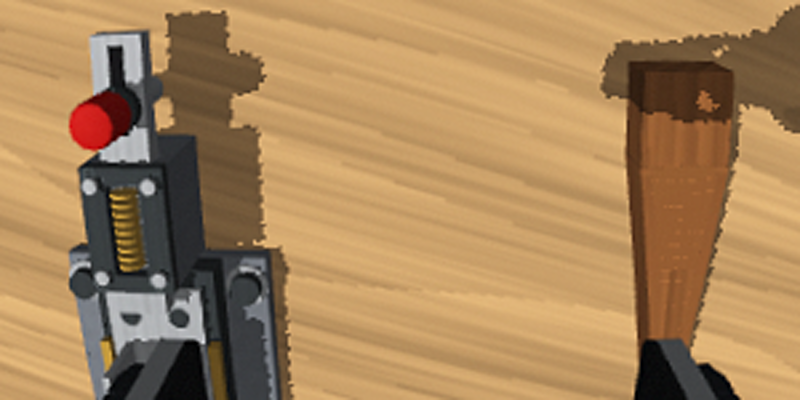

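Run:
```python
from h import *
c=np.load("c1.npy",allow_pickle=True).item();k=1/2.6667
P={}
for n,u,v,z in[("wL",643,70,30),("wR",733,70,30),("tL",640,168,30),("tR",736,168,30),("wLb",628,62,0),
 ("sleeve",93,121,82),("bnL",79,163,56),("bnR",163,163,56),("bfL",97,294,56),("bfR",176,290,56),("bfootR",197,135,0),("plate nearR",278,250,12)]:
    P[n]=onz(c,(u*k+100,v*k+120),z,True);print(n,P[n].round(1))
d=lambda a,b:(np.linalg.norm(P[b]-P[a]).round(1),np.arctan2(*(P[b]-P[a])[1::-1]).round(3))
for a in[("wL","wR"),("wL","tL"),("wR","tR"),("bnL","bnR"),("bnL","bfL"),("bnR","bfR")]:print(a,d(*a))
```

```text
wL [420.8 253.5  30. ]
wR [406.7 294.8  30. ]
tL [463.9 268.8  30. ]
tR [449.5 314.8  30. ]
wLb [422.  254.8   0. ]
sleeve [496.8  38.2  82. ]
bnL [526.9  25.5  56. ]
bnR [515.5  64.   56. ]
bfL [588.3  43.3  56. ]
bfR [573.3  80.7  56. ]
bfootR [518.1  64.3   0. ]
plate nearR [560.  118.9  12. ]
('wL', 'wR') (np.float64(43.6), np.float64(1.901))
('wL', 'tL') (np.float64(45.7), np.float64(0.34))
('wR', 'tR') (np.float64(47.2), np.float64(0.438))
('bnL', 'bnR') (np.float64(40.1), np.float64(1.858))
('bnL', 'bfL') (np.float64(63.9), np.float64(0.282))
('bnR', 'bfR') (np.float64(60.1), np.float64(0.283))
```

Run:
```python
from h import *
print(ctrl.tips_ahead)
togo([425,278,29],1.891)
```

```text
25.0
shift cm [ 1.38 12.08 22.13] rot [-0.08  0.09 -1.47]
```

```bash
python3 -m crank '[0.4,4,1,0,0,-1.4,8.5, 0.9,8,4,0,0,-1.4,8.5, 1.4,12.1,7,0,0,-1.4,8.5, 1.4,12.1,11,0,0,-1.4,8.5, 1.4,12.1,15,0,0,-1.4,8.5, 1.4,12.1,18,0,0,-1.4,8.5, 1.4,12.1,20,0,0,-1.4,8.5, 1.4,12.1,21.5,0,0,-1.4,8.5, 1.4,12.1,22.1,0,0,-1.4,8.5, 1.4,12.1,22.1,0,0,-1.4,8.5]'
python3 -m crank '[0,0,0,0,0,0,4, 0,0,0,0,0,0,3.8, 0,0,0,0,0,0,3.5, 0,0,0,0,0,0,3.5, 0,0,0,0,0,0,3.5, 0,0,0,0,0,0,3.5, 0,0,0,0,0,0,3.5, 0,0,0,0,0,0,3.5, 0,0,0,0,0,0,3.5, 0,0,0,0,0,0,3.5]' 60
python3 - <<'E'
from h import *
togo([429,268,70],0.409)
E
```

```text
clock: 3.4
ee_pos: [420.3, 281.1, 28.7]
ee_rot: [-0.161, 0.987, -0.0, -0.001]
contact_force: [0.1, -0.7, 1.2]
opening: 85.1
grip_force: 0.0
clock: 4.4
ee_pos: [421.8, 281.1, 30.6]
ee_rot: [-0.161, 0.987, 0.0, 0.001]
contact_force: [-0.8, -1.1, 6.2]
opening: 43.1
grip_force: 60.5
shift cm [-0.28 -1.47 -3.94] rot [ 0.11  0.09 85.09]
```

```bash
python3 -m crank '[0,0,-2,0,0,0,3.5, 0,0,-4,0,0,8,3.5, 0,0,-4,0,0,16,3.5, 0,0,-4,0,0,24.5,3.5, 0,0,-4,0,0,33,3.5, 0,0,-4,0,0,41.5,3.5, 0,0,-4,0,0,50,3.5, 0,0,-4,0,0,58.5,3.5, 0,0,-4,0,0,67,3.5, 0,0,-4,0,0,75.5,3.5]'
python3 -m crank '[0,0,0,0,0,8,3.5, 0,0,0,0,0,9.6,3.5, 0,0,0,0,0,9.6,3.5, 0,0,0,0,0,9.6,3.5, 0,0,0,0,0,9.6,3.5, 0,0,0,0,0,9.6,3.5, 0,0,0,0,0,9.6,3.5, 0,0,0,0,0,9.6,3.5, 0,0,0,0,0,9.6,3.5, 0,0,0,0,0,9.6,3.5]'
python3 - <<'E'
from h import *
im=vision.get_image("wrist");c=vision.calibration("wrist")
np.save("c2.npy",c,allow_pickle=True)
cv2.imwrite("pics/w2.png",cv2.resize(im[:,:,::-1],(800,600),interpolation=cv2.INTER_CUBIC));cv2.imwrite("w2raw.png",im[:,:,::-1])
im=vision.get_image("top");cv2.imwrite("pics/t2.png",cv2.resize(im[130:300,100:340,::-1],(800,567),interpolation=cv2.INTER_CUBIC))
s=ctrl.sense();print(s["ee_pos"],s["ee_rot"],s["opening"])
E
```

```text
clock: 5.4
ee_pos: [421.2, 280.9, 69.8]
ee_rot: [0.48, 0.877, 0.0, 0.0]
contact_force: [0.4, 0.4, -1.1]
opening: 42.5
grip_force: 60.9
clock: 6.4
ee_pos: [421.1, 280.8, 69.3]
ee_rot: [0.549, 0.836, -0.0, -0.0]
contact_force: [0.4, 0.7, -1.5]
opening: 43.0
grip_force: 61.1
[421.1209949  280.85577496  69.30570336] [ 5.48681327e-01  8.36031579e-01 -1.78194005e-05 -1.18282473e-05] 42.81064627507995
```

View pics/t2.png

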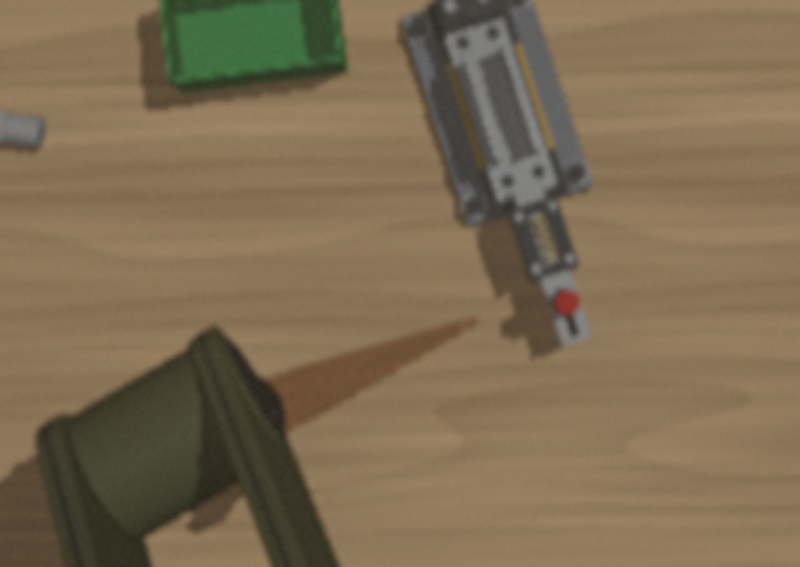

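View pics/w2.png

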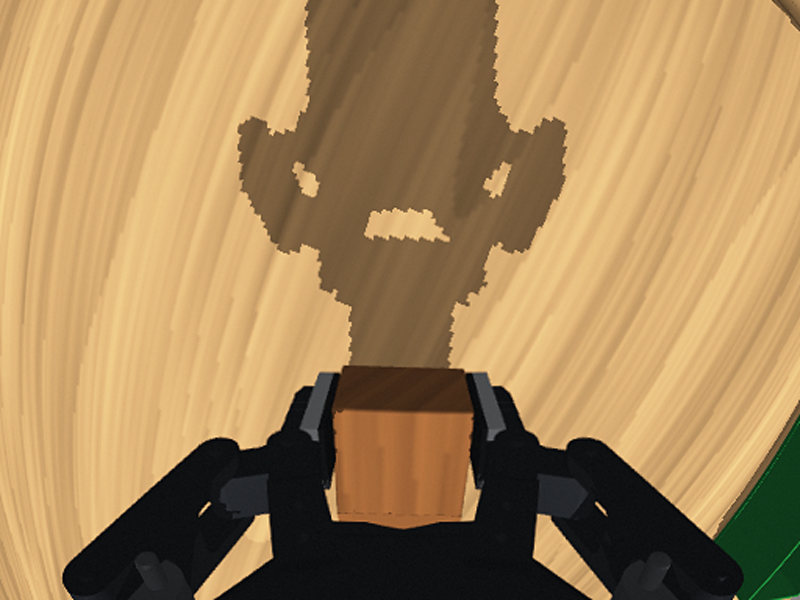

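Run:
```python
from h import *
c=np.load("c2.npy",allow_pickle=True).item();k=1/1.5625
for u,v,z in[(335,411,68.7),(473,411,68.7),(343,367,38.7),(465,369,38.7)]: print(onz(c,(u*k,v*k),z,True).round(1))
c=vision.calibration("top");print("thin",onz(c,(477/3.333+100,320/3.333+130),65))
print("sleeve",onz(c,(566/3.333+100,301/3.333+130),82))
for u,v in((527,278),(574,262)):print("blk",onz(c,(u/3.333+100,v/3.333+130),56))
```

```text
[399.8 278.   68.7]
[438.3 294.7  68.7]
[398.9 277.4  38.7]
[439.9 294.3  38.7]
thin [489.38649361 103.93688897  65.        ]
sleeve [502.10190556  34.08383662  82.        ]
blk [521.78216626  63.33690921  56.        ]
blk [533.54357874  25.48576797  56.        ]
```

```bash
python3 -m crank '[-1,0,1,0,0,0,3.5, -2,0.1,2,0,0,0,3.5, -2.6,0.1,3,0,0,0,3.5, -2.6,0.1,3.5,0,0,0,3.5, -2.6,0.1,3.8,0,0,0,3.5, -2.6,0.1,3.8,0,0,0,3.5, -2.6,0.1,3.8,0,0,0,3.5, -2.6,0.1,3.8,0,0,0,3.5, -2.6,0.1,3.8,0,0,0,3.5, -2.6,0.1,3.8,0,0,0,3.5]'
python3 - <<'E'
from h import *
t=vision.get_image("top");s=vision.get_image("scene")
a=cv2.resize(t[180:255,190:290,::-1],(800,600),interpolation=cv2.INTER_CUBIC)
b=cv2.resize(s[155:230,230:330,::-1],(800,600),interpolation=cv2.INTER_CUBIC)
cv2.imwrite("pics/ts3.png",cv2.resize(np.vstack([a,b]),(400,600)))
m=np.hstack([cv2.resize(a,(400,300)),cv2.resize(b,(400,300))]);
# taller: stack side by side, crop
a=cv2.resize(t[190:240,210:280,::-1],(400,286),interpolation=cv2.INTER_CUBIC)
b=cv2.resize(s[160:235,235:340,::-1],(800,571),interpolation=cv2.INTER_CUBIC)
cv2.imwrite("pics/t3.png",cv2.resize(t[185:245,205:285,::-1],(800,600),interpolation=cv2.INTER_CUBIC));cv2.imwrite("pics/s3.png",b)
E
```

```text
clock: 7.5
ee_pos: [432.4, 257.6, 31.4]
ee_rot: [0.549, 0.836, 0.0, 0.0]
contact_force: [-0.3, 0.5, -1.7]
opening: 43.0
grip_force: 61.2
```

View pics/t3.png

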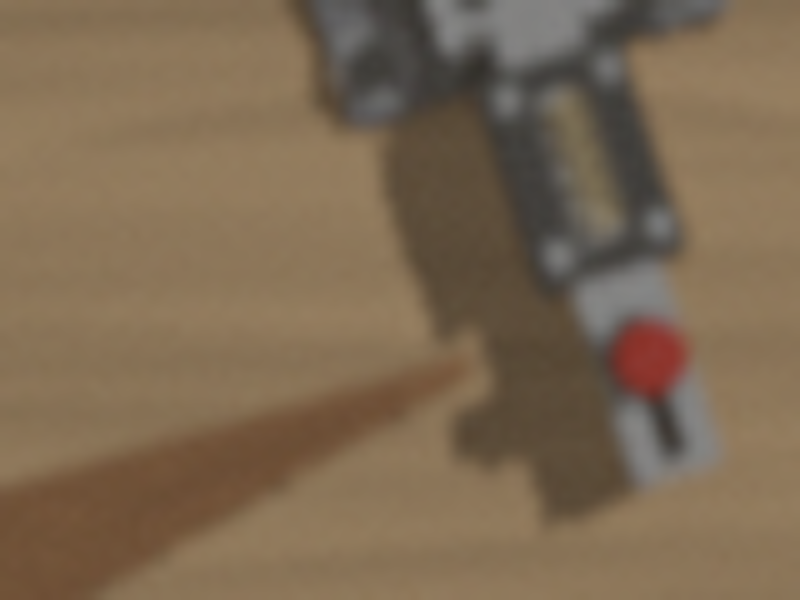

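View pics/s3.png

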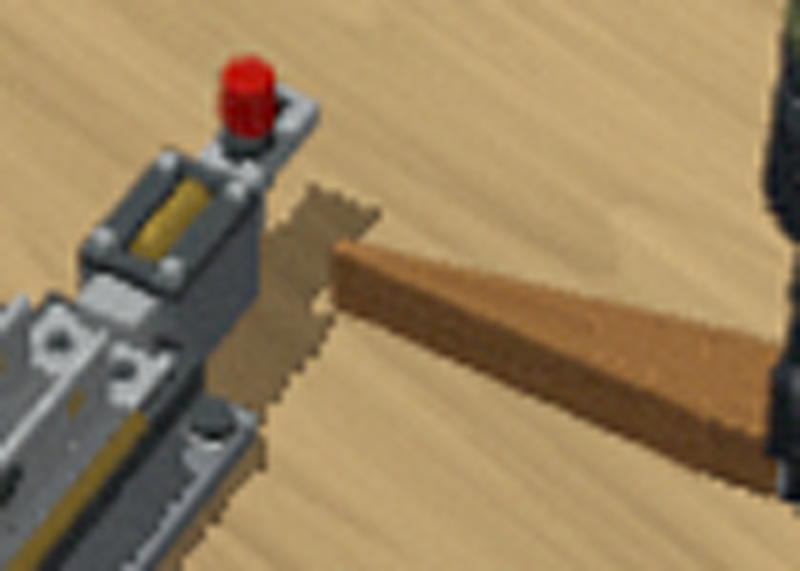

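Run:
```python
from h import *
c=vision.calibration("top");T=lambda u,v,z:onz(c,(u/10+205-.5+.05,v/10+185-.5+.05),z)
L=T(553,290,56);Rr=T(683,248,56);w=T(475,362,30);sl=T(650,357,82)
d=vision.calibration("scene");S=lambda u,v,z:onz(d,(u/7.62+235-.5,v/7.62+160-.5),z)
w2=S(340,243,30);w3=S(336,312,1);A=S(170,152,56);B=S(262,195,56);C=S(262,292,0);sl2=S(248,68,82)
a=.285;M=np.array([[np.cos(a),np.sin(a)],[-np.sin(a),np.cos(a)]])
print("top L,R,w,sl",*[p.round(1)[:2] for p in(L,Rr,w,sl)]);F=(L+Rr)/2
print("yaw",np.arctan2(*(L-Rr)[1::-1])-np.pi/2,np.linalg.norm(L-Rr),"rel w",M@(w-F)[:2],"sl",M@(sl-F)[:2])
print("scene A,B,C,w2,w3,sl",*[p.round(1)[:2] for p in(A,B,C,w2,w3,sl2)]);F=(A+B)/2
print("yaw",np.arctan2(*(B-A)[1::-1])-np.pi/2,np.linalg.norm(B-A),"rel w",M@(w2-F)[:2],M@(w3-F)[:2],"sl",M@(sl2-F)[:2],"C",M@(C-F)[:2])
s=ctrl.sense();e=s["ee_pos"][:2]+190*np.array([.397,-.918]);print("thin by robot",e)
```

```text
top L,R,w,sl [521.3  58.7] [531.5  23.9] [503.3  79.6] [502.3  34.8]
yaw 0.2856034802784979 36.3524232124976 rel w [-11.3799229   43.27533571] sl [-24.99349399   0.51957761]
scene A,B,C,w2,w3,sl [533.4  28.9] [524.3  67.2] [519.8  63.6] [502.4  85.4] [507.7  89.9] [501.9  35.9]
yaw 0.23342637043321268 39.37689073885964 rel w [-14.87271829  43.33811812] [-8.54499052 46.13563493] sl [-29.2978265   -4.01159497] C [-4.28982506 17.4438107 ]
thin by robot [507.8696091   83.10909644]
```

```bash
python3 -m crank '[-0.8,0,0,0,0,0,3.5, -1.6,-0.1,0,0,0,0,3.5, -2.4,-0.1,0,0,0,0,3.5, -3.2,-0.2,0,0,0,0,3.5, -4,-0.2,0,0,0,0,3.5, -4.8,-0.3,0,0,0,0,3.5, -5.6,-0.3,0,0,0,0,3.5, -6.4,-0.4,0,0,0,0,3.5, -7.2,-0.4,0,0,0,0,3.5, -7.4,-0.4,0,0,0,0,3.5]'
python3 - <<'E'
from h import *
s=ctrl.sense();print(s["ee_pos"],s["contact_force"])
t=vision.get_image("top");s=vision.get_image("scene")
a=cv2.resize(t[195:235,220:280,::-1],(600,400),interpolation=cv2.INTER_CUBIC)
b=cv2.resize(s[160:240,235:355,::-1],(800,533),interpolation=cv2.INTER_CUBIC)
m=np.zeros((600,800,3),np.uint8);m[:267,:400]=cv2.resize(a,(400,267));m[267:,:500]=cv2.resize(b,(500,333))
cv2.imwrite("pics/m4.png",m)
E
```

```text
clock: 8.6
ee_pos: [458.6, 187.1, 31.3]
ee_rot: [0.549, 0.836, 0.0, 0.0]
contact_force: [-0.4, -0.0, -0.3]
opening: 42.8
grip_force: 61.2
[458.59725228 187.09974418  31.30666695] [-0.40114296 -0.03694533 -0.26432766]
```

```bash
python3 -m crank '[0,0.03,0,0,0,0,3.5, 0,0.06,0,0,0,0,3.5, 0,0.1,0,0,0,0,3.5, 0,0.13,0,0,0,0,3.5, 0,0.16,0,0,0,0,3.5, -0.02,0.2,0,0,0,0,3.5, -0.02,0.2,0,0,0,0,3.5, -0.02,0.2,0,0,0,0,3.5, -0.02,0.2,0,0,0,0,3.5, -0.02,0.2,0,0,0,0,3.5]'
```

```text
clock: 9.7
ee_pos: [459.8, 188.5, 31.2]
ee_rot: [0.549, 0.836, -0.0, -0.0]
contact_force: [-0.8, 0.8, -1.5]
opening: 42.9
grip_force: 61.4
```

```bash
python3 -m crank '[0,0.03,0,0,0,0,3.5, 0,0.05,0,0,0,0,3.5, 0,0.08,0,0,0,0,3.5, 0,0.1,0,0,0,0,3.5, 0,0.1,0,0,0,0,3.5, 0,0.1,0,0,0,0,3.5, 0,0.1,0,0,0,0,3.5, 0,0.1,0,0,0,0,3.5, 0,0.1,0,0,0,0,3.5, 0,0.1,0,0,0,0,3.5]'
```

```text
clock: 10.7
ee_pos: [460.3, 188.8, 31.2]
ee_rot: [0.549, 0.836, -0.0, -0.0]
contact_force: [-4.6, -0.7, -0.8]
opening: 42.8
grip_force: 62.6
```

```bash
python3 -m crank '[-0.6,-0.12,0,0,0,0,3.5, -1.2,-0.2,0,0,0,0,3.5, -1.8,-0.27,0,0,0,0,3.5, -2.4,-0.35,0,0,0,0,3.5, -3,-0.43,0,0,0,0,3.5, -3.6,-0.5,0,0,0,0,3.5, -4.2,-0.57,0,0,0,0,3.5, -4.8,-0.65,0,0,0,0,3.5, -5,-0.67,0,0,0,0,3.5, -5,-0.67,0,0,0,0,3.5]'
```

```text
clock: 11.7
ee_pos: [471.9, 141.9, 30.9]
ee_rot: [0.549, 0.836, -0.0, -0.003]
contact_force: [-9.1, 9.6, -0.1]
opening: 42.8
grip_force: 62.0
```

```bash
python3 -m crank '[-0.3,-0.06,0,0,0,0,3.5, -0.6,-0.11,0,0,0,0,3.5, -0.9,-0.15,0,0,0,0,3.5, -1.2,-0.18,0,0,0,0,3.5, -1.5,-0.22,0,0,0,0,3.5, -1.5,-0.22,0,0,0,0,3.5, -1.5,-0.22,0,0,0,0,3.5, -1.5,-0.22,0,0,0,0,3.5, -1.5,-0.22,0,0,0,0,3.5, -1.5,-0.22,0,0,0,0,3.5]'
```

```text
clock: 12.7
ee_pos: [475.5, 127.5, 30.8]
ee_rot: [0.549, 0.836, -0.001, -0.003]
contact_force: [-10.1, 11.1, 0.9]
opening: 42.6
grip_force: 61.8
```

Run:
```python
from h import *
s=ctrl.sense();print(s["ee_pos"])
t=vision.get_image("top");s=vision.get_image("scene")
a=cv2.resize(t[200:230,235:280,::-1],(450,300),interpolation=cv2.INTER_CUBIC)
b=cv2.resize(s[165:225,240:330,::-1],(800,533),interpolation=cv2.INTER_CUBIC)
m=np.zeros((600,800,3),np.uint8);m[:233,:350]=cv2.resize(a,(350,233));m[233:,:550]=cv2.resize(b,(550,367))
cv2.imwrite("pics/m5.png",m);cv2.imwrite("t5raw.png",t[:,:,::-1])
```

```text
[475.50634748 127.53542461  30.80819482]
```

Run:
```python
from h import *
c=vision.calibration("top")
def red(im):
    im=im.astype(int);b,g,r=im[...,0],im[...,1],im[...,2]
    m=(r>110)&(g<70)&(b<75);m[:195]=0;m[250:]=0;m[:,:240]=0;m[:,300:]=0
    w=np.clip(r-(g+b)/2-40,0,None)*m; ys,xs=np.nonzero(w>0); W=w[ys,xs]
    return np.array([(xs*W).sum()/W.sum(),(ys*W).sum()/W.sum()]),len(W)
a=cv2.resize(cv2.imread("pics/top0.png"),(512,384),interpolation=cv2.INTER_AREA);b=cv2.imread("t5raw.png")
P=[]
for im in(a,b):
    p,n=red(im);X=onz(c,p,82);P.append(X);print(p,n,X.round(1))
d=(P[1]-P[0])[:2];print(d@[.96,.281],d@[-.281,.96])
```

```text
[269.53384061 220.29915899] 31 [502.1  34.8  82. ]
[270.93418124 224.83656598] 36 [490.3  31.5  82. ]
-12.310417634157641 0.17559002558109293
```

```bash
python3 -m crank '[-0.3,-0.05,0,0,0,0,3.5, -0.6,-0.1,0,0,0,0,3.5, -0.9,-0.14,0,0,0,0,3.5, -1.2,-0.18,0,0,0,0,3.5, -1.5,-0.22,0,0,0,0,3.5, -1.8,-0.25,0,0,0,0,3.5, -2,-0.28,0,0,0,0,3.5, -2,-0.28,0,0,0,0,3.5, -2,-0.28,0,0,0,0,3.5, -2,-0.28,0,0,0,0,3.5]'
```

```text
clock: 13.8
ee_pos: [480.3, 108.6, 30.8]
ee_rot: [0.549, 0.836, -0.001, -0.004]
contact_force: [-9.8, 13.1, 1.7]
opening: 42.8
grip_force: 61.6
```

```bash
python3 -m crank '[0,0,0,0,0,0,5, 0,0,0,0,0,0,6.5, 0,0,0,0,0,0,6.5, 0,0,0,0,0,0,6.5, 1.5,0,0,0,0,0,6.5, 3.2,0,0,0,0,0,6.5, 4,0,0,0,0,0,4, 4,0,0,0,0,0,0, 4,0,0,0,0,0,0, 4,0,0,0,0,0,0]'
python3 -m crank '[0,0,0,0,0,0,0, 0,0,0,0,0,0,0, 0,0,0,0,0,0,0, -0.4,0,0,0,0,0,0, -0.8,0,0,0,0,0,0, -1.2,0,0,0,0,0,0, -1.5,0,0,0,0,0,0, -1.5,0,0,0,0,0,0, -1.5,0,0,0,0,0,0, -1.5,0,0,0,0,0,0]'
cat > red.py <<'E'
from h import *
c=vision.calibration("top");im=vision.get_image("top").astype(int)
r,g,b=im[...,0],im[...,1],im[...,2]
m=(r>110)&(g<70)&(b<75);m[:195]=0;m[250:]=0;m[:,:240]=0;m[:,300:]=0
w=np.clip(r-(g+b)/2-40,0,None)*m;ys,xs=np.nonzero(w>0);W=w[ys,xs]
X=onz(c,((xs*W).sum()/W.sum(),(ys*W).sum()/W.sum()),82)
print(len(W),"travel",(np.array([502.1,34.8])-X[:2])@[.96,.281])
E
python3 red.py
```

```text
clock: 14.8
ee_pos: [468.5, 142.8, 31.3]
ee_rot: [0.549, 0.836, 0.0, 0.0]
contact_force: [0.1, -0.2, 0.4]
opening: 6.9
grip_force: 0.0
clock: 15.8
ee_pos: [474.1, 129.2, 31.3]
ee_rot: [0.549, 0.836, -0.0, -0.0]
contact_force: [0.4, -0.2, 0.2]
opening: -0.1
grip_force: 0.0
34 travel 16.81476715034744
```

```bash
python3 -m crank '[-0.1,-0.01,0,0,0,0,0, -0.2,-0.02,0,0,0,0,0, -0.3,-0.03,0,0,0,0,0, -0.4,-0.05,0,0,0,0,0, -0.5,-0.06,0,0,0,0,0, -0.6,-0.07,0,0,0,0,0, -0.6,-0.07,0,0,0,0,0, -0.6,-0.07,0,0,0,0,0, -0.6,-0.07,0,0,0,0,0, -0.6,-0.07,0,0,0,0,0]'
```

```text
clock: 16.85
ee_pos: [473.4, 125.2, 31.1]
ee_rot: [0.549, 0.836, -0.0, -0.003]
contact_force: [-5.9, 10.1, 2.2]
opening: 0.1
grip_force: 5.9
```

```bash
python3 -m crank '[-0.1,-0.01,0,0,0,0,0, -0.2,-0.02,0,0,0,0,0, -0.3,-0.03,0,0,0,0,0, -0.4,-0.05,0,0,0,0,0, -0.5,-0.06,0,0,0,0,0, -0.5,-0.06,0,0,0,0,0, -0.5,-0.06,0,0,0,0,0, -0.5,-0.06,0,0,0,0,0, -0.5,-0.06,0,0,0,0,0, -0.5,-0.06,0,0,0,0,0]'; python3 red.py
```

```text
clock: 17.85
ee_pos: [474.3, 121.4, 31.1]
ee_rot: [0.55, 0.835, 0.0, -0.003]
contact_force: [-6.8, 14.8, 4.1]
opening: 0.1
grip_force: 8.4
34 travel 17.60533135063042
```

```bash
python3 -m crank '[-0.1,-0.01,0,0,0,0,0, -0.15,-0.02,0,0,0,0,0, -0.2,-0.02,0,0,0,0,0, -0.25,-0.03,0,0,0,0,0, -0.3,-0.04,0,0,0,0,0, -0.3,-0.04,0,0,0,0,0, -0.3,-0.04,0,0,0,0,0, -0.3,-0.04,0,0,0,0,0, -0.3,-0.04,0,0,0,0,0, -0.3,-0.04,0,0,0,0,0]'; python3 red.py
```

```text
clock: 18.9
ee_pos: [475.1, 118.6, 31.2]
ee_rot: [0.55, 0.835, 0.0, -0.003]
contact_force: [-5.9, 16.5, 3.8]
opening: 0.3
grip_force: 8.7
36 travel 18.294965301910445
```

```bash
python3 -m crank '[-0.05,0,0,0,0,0,0, -0.1,-0.01,0,0,0,0,0, -0.15,-0.02,0,0,0,0,0, -0.2,-0.02,0,0,0,0,0, -0.25,-0.03,0,0,0,0,0, -0.25,-0.03,0,0,0,0,0, -0.25,-0.03,0,0,0,0,0, -0.25,-0.03,0,0,0,0,0, -0.25,-0.03,0,0,0,0,0, -0.25,-0.03,0,0,0,0,0]'; python3 red.py
```

```text
clock: 19.95
ee_pos: [475.8, 116.3, 31.2]
ee_rot: [0.55, 0.835, 0.0, -0.003]
contact_force: [-6.2, 16.4, 3.7]
opening: 0.1
grip_force: 8.8
34 travel 19.042758262908592
```

```bash
python3 -m crank '[-0.05,0,0,0,0,0,0, -0.1,-0.01,0,0,0,0,0, -0.15,-0.02,0,0,0,0,0, -0.2,-0.02,0,0,0,0,0, -0.2,-0.02,0,0,0,0,0, -0.2,-0.02,0,0,0,0,0, -0.2,-0.02,0,0,0,0,0, -0.2,-0.02,0,0,0,0,0, -0.2,-0.02,0,0,0,0,0, -0.2,-0.02,0,0,0,0,0]'; python3 red.py
```

```text
clock: 21.0
ee_pos: [476.3, 114.5, 31.2]
ee_rot: [0.55, 0.835, 0.0, -0.003]
contact_force: [-6.2, 16.2, 3.9]
opening: 0.0
grip_force: 9.0
30 travel 19.75681776841622
```

```bash
python3 -m crank '[-0.04,0,0,0,0,0,0, -0.08,-0.01,0,0,0,0,0, -0.12,-0.01,0,0,0,0,0, -0.15,-0.02,0,0,0,0,0, -0.15,-0.02,0,0,0,0,0, -0.15,-0.02,0,0,0,0,0, -0.15,-0.02,0,0,0,0,0, -0.15,-0.02,0,0,0,0,0, -0.15,-0.02,0,0,0,0,0, -0.15,-0.02,0,0,0,0,0]'; python3 red.py
```

```text
clock: 22.05
ee_pos: [476.7, 113.1, 31.1]
ee_rot: [0.55, 0.835, 0.001, -0.004]
contact_force: [-6.3, 17.5, 3.2]
opening: -0.2
grip_force: 9.3
26 travel 19.52976954549899
```

```bash
python3 -m crank '[-0.03,0,0,0,0,0,0, -0.06,-0.01,0,0,0,0,0, -0.1,-0.01,0,0,0,0,0, -0.1,-0.01,0,0,0,0,0, -0.1,-0.01,0,0,0,0,0, -0.1,-0.01,0,0,0,0,0, -0.1,-0.01,0,0,0,0,0, -0.1,-0.01,0,0,0,0,0, -0.1,-0.01,0,0,0,0,0, -0.1,-0.01,0,0,0,0,0]'; python3 red.py
```

```text
clock: 23.1
ee_pos: [476.8, 112.9, 31.2]
ee_rot: [0.55, 0.835, 0.001, -0.004]
contact_force: [-6.3, 20.2, 5.0]
opening: -0.3
grip_force: 11.1
22 travel 20.00004879895419
```

```bash
python3 -m crank '[0.8,0,0,0,0,0,0, 2.5,0,0,0,0,0,0, 4.5,0,-1,0,0,0,2, 5,0,-5,0,0,0,5, 5,0,-10,0,0,0,8, 5,0,-14,0,0,0,8.5, 5,0,-18,0,0,0,8.5, 5,0,-19,0,0,0,8.5, 5,0,-19,0,0,0,8.5, 5,0,-19,0,0,0,8.5]'; python3 red.py
python3 - <<'E'
from h import *
togo([600,65,220],1.856)
togo([600,65,220],-1.286)
E
```

```text
clock: 24.15
ee_pos: [459.4, 154.5, 220.2]
ee_rot: [0.549, 0.836, -0.001, -0.001]
contact_force: [-0.8, 0.4, 0.2]
opening: 84.8
grip_force: 0.0
32 travel 19.446485228709815
shift cm [-13.81   9.38  -0.08] rot [ -0.15  -0.17 -82.91]
shift cm [-13.81   9.38  -0.08] rot [ -0.15  -0.17 -82.88]
```

```bash
python3 -m crank '[-1.4,0.9,0,0,0,-8.3,8.5, -2.8,1.9,0,0,0,-16.6,8.5, -4.2,2.8,0,0,0,-24.9,8.5, -5.6,3.8,0,0,0,-33.2,8.5, -7,4.7,0,0,0,-41.5,8.5, -8.4,5.6,0,0,0,-49.8,8.5, -9.8,6.6,0,0,0,-58,8.5, -11.2,7.5,0,0,0,-66.3,8.5, -12.6,8.5,0,0,0,-74.6,8.5, -13.8,9.4,0,0,0,-82.9,8.5]'
python3 - <<'E'
from h import *
for i in range(4): im=vision.get_image("top")
c=vision.calibration("wrist");im=vision.get_image("wrist");c2=vision.calibration("wrist");s=ctrl.sense()
print(np.abs(c["t"]-c2["t"]).max(),s["ee_pos"],s["ee_rot"],abs(s["qvel"]).max(),s["clock"])
np.save("c6.npy",c,allow_pickle=True);cv2.imwrite("w6raw.png",im[:,:,::-1])
cv2.imwrite("pics/w6.png",cv2.resize(im[:,:,::-1],(800,600),interpolation=cv2.INTER_CUBIC))
F=np.array([529.5,44.5]);a=.285;ex=np.array([np.cos(a),np.sin(a)]);
for n,q,z in(("face",0,56),("br",144,30),("brtop",144,70)):print(n,(proj(c,np.array([*(F+q*ex),z]),True)*1.5625).round())
print(boxes_of("wrist","bracket")[:2])
E
```

```text
clock: 25.2
ee_pos: [600.8, 64.9, 218.2]
ee_rot: [-0.145, 0.989, 0.0, -0.003]
contact_force: [-0.1, -0.1, 0.3]
opening: 85.0
grip_force: 0.0
0.27587601126577965 [599.9778134   65.80778733 219.51899304] [-1.40573589e-01  9.90068176e-01  3.48946192e-04 -1.98764797e-03] 0.01581700075216334 25.45
face [402. 164.]
br [402. 363.]
brtop [402. 390.]
[{'rect': [255.8, 222.2, 44.1, 112.3], 'p': 0.82}]
```

View pics/w6.png

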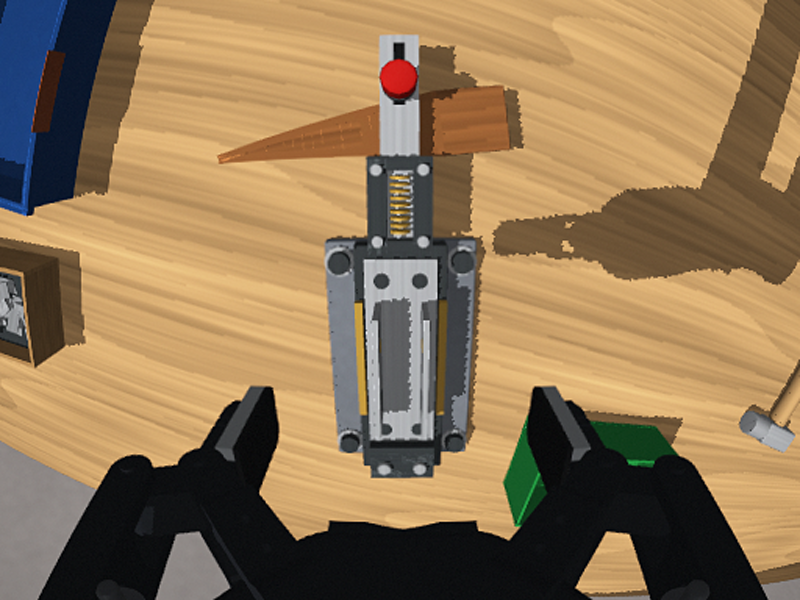

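Run:
```python
from h import *
c=np.load("c6.npy",allow_pickle=True).item();k=1/1.5625
W=lambda u,v,z:onz(c,(u*k,v*k),z,True)
P=dict(faceL=W(367,156,56),faceR=W(432,156,56),bn=W(401,260,34),bf=W(401,441,34),nL=W(364,260,34),nR=W(439,260,34),chL=W(370,318,70),chR=W(429,305,70),plnL=W(327,240,12),plnR=W(478,240,12),plfL=W(338,451,12),plfR=W(467,451,12))
for n,p in P.items():print(n,p.round(1))
print(np.linalg.norm(P["bn"]-P["bf"]),np.linalg.norm(P["nL"]-P["nR"]),np.arctan2(*(P["bf"]-P["bn"])[1::-1]),np.arctan2(*(P["nL"]-P["nR"])[1::-1]))
m=(P["bn"]+P["bf"])/2;f=(P["faceL"]+P["faceR"])/2;print("mid",m,"face",f,f[:2]+144*np.array([np.cos(.285),np.sin(.285)]))
togo([m[0],m[1],66],1.856)
```

```text
faceL [530.5  23.1  56. ]
faceR [519.7  60.5  56. ]
bn [592.   62.1  34. ]
bf [733.2 102.9  34. ]
nL [598.9  38.1  34. ]
nR [584.8  86.7  34. ]
chL [624.3  51.5  70. ]
chR [606.  84.  70.]
plnL [597.5   8.1  12. ]
plnR [567.2 112.6  12. ]
plfL [775.3  57.7  12. ]
plfR [744.  165.9  12. ]
146.94864256729534 50.60022014385374 0.2812292800780517 -1.2888771009593516
mid [662.61806282  82.45987153  34.        ] face [525.05390174  41.77856275  56.        ] [663.24517972  82.26523573]
shift cm [-6.52 -0.18 15.38] rot [ 0.06 -0.17 -0.12]
```

```bash
python3 -m crank '[-2,-0.1,2,0,0,0,8.5, -4.5,-0.2,5,0,0,0,8.5, -6.5,-0.2,9,0,0,0,8.5, -6.6,-0.2,12,0,0,0,8.5, -6.6,-0.2,14,0,0,0,8.5, -6.6,-0.2,15.4,0,0,0,8.5, -6.6,-0.2,15.4,0,0,0,8.5, -6.6,-0.2,15.4,0,0,0,8.5, -6.6,-0.2,15.4,0,0,0,6, -6.6,-0.2,15.4,0,0,0,5]'
python3 -m crank '[0,0,0,0,0,0,4, 0,0,0,0,0,0,3, 0,0,0,0,0,0,2.8, 0,0,0,0,0,0,2.8, 0,0,0,0,0,0,2.8, 0,0,0,0,0,0,2.8, 0,0,0,0,0,0,2.8, 0,0,0,0,0,0,2.8, 0,0,0,0,0,0,2.8, 0,0,0,0,0,0,2.8]' 80
```

```text
clock: 26.5
ee_pos: [666.3, 82.4, 69.1]
ee_rot: [-0.142, 0.99, -0.0, 0.002]
contact_force: [0.6, -0.1, 0.9]
opening: 58.8
grip_force: 0.0
clock: 27.5
ee_pos: [666.2, 82.6, 68.8]
ee_rot: [-0.142, 0.99, 0.0, 0.001]
contact_force: [-0.9, 0.0, 6.8]
opening: 35.2
grip_force: 83.2
```

```bash
python3 -m crank '[0.15,0,0,0,0,0,2.8, 0.3,0,0,0,0,0,2.8, 0.45,0,0,0,0,0,2.8, 0.6,0,0,0,0,0,2.8, 0.7,0,0,0,0,0,2.8, 0.8,0,0,0,0,0,2.8, 0.9,0,0,0,0,0,2.8, 0.9,0,0,0,0,0,2.8, 0.9,0,0,0,0,0,2.8, 0.9,0,0,0,0,0,2.8]'
```

```text
clock: 28.5
ee_pos: [660.1, 80.4, 68.8]
ee_rot: [-0.142, 0.99, 0.0, 0.004]
contact_force: [6.0, 1.5, 4.0]
opening: 34.8
grip_force: 82.9
```

```bash
python3 -m crank '[0.1,0,0,0,0,0,2.8, 0.2,0,0,0,0,0,2.8, 0.3,0,0,0,0,0,2.8, 0.3,0,0,0,0,0,2.8, 0.3,0,0,0,0,0,2.8, 0.3,0,0,0,0,0,2.8, 0.3,0,0,0,0,0,2.8, 0.3,0,0,0,0,0,2.8, 0.3,0,0,0,0,0,2.8, 0.3,0,0,0,0,0,2.8]'
```

```text
clock: 29.5
ee_pos: [657.2, 79.5, 68.8]
ee_rot: [-0.142, 0.99, 0.0, 0.004]
contact_force: [5.5, 2.9, 4.0]
opening: 35.4
grip_force: 82.9
```

```bash
python3 -m crank '[0,0,-0.1,0,0,0,2.8, 0,0,-0.2,0,0,0,2.8, 0,0,-0.3,0,0,0,2.8, 0,0,-0.4,0,0,0,2.8, 0,0,-0.5,0,0,0,2.8, 0,0,-0.6,0,0,0,2.8, 0,0,-0.8,0,0,0,2.8, 0,0,-1,0,0,0,2.8, 0,0,-1,0,0,0,2.8, 0,0,-1,0,0,0,2.8]'
```

```text
clock: 30.5
ee_pos: [656.9, 79.4, 76.5]
ee_rot: [-0.142, 0.99, 0.0, 0.003]
contact_force: [6.9, 2.4, -8.7]
opening: 34.6
grip_force: 81.2
```

```bash
python3 -m crank '[-0.1,0,-0.4,0,0,0,2.8, -0.1,0,-0.9,0,0,0,2.8, -0.1,0,-1.5,0,0,0,2.8, -0.1,0,-2.5,0,0,0,2.8, -0.1,0,-4,0,0,0,2.8, -0.1,0,-5.5,0,0,0,2.8, -0.1,0,-7,0,0,0,2.8, -0.1,0,-9,0,0,0,2.8, -0.1,0,-10,0,0,0,2.8, -0.1,0,-10,0,0,0,2.8]'; python3 red.py
python3 - <<'E'
from h import *
c=vision.calibration("top");k=1/1.5625
print(boxes_of("top","box_floor")[:1])
B=[onz(c,(u*k,v*k),z) for u,v,z in((568,271,65),(679,270,65),(683,413,65),(569,414,65))]
m=np.mean(B,0);print(m,[np.linalg.norm(B[i]-B[(i+1)%4]).round() for i in range(4)],np.arctan2(*(B[0]-B[3])[1::-1]),np.arctan2(*(B[1]-B[2])[1::-1]))
togo([m[0],m[1],180],np.pi/2)
E
```

```text
clock: 31.5
ee_pos: [655.0, 79.0, 178.0]
ee_rot: [-0.142, 0.99, -0.0, 0.001]
contact_force: [-0.1, 0.5, -4.3]
opening: 34.8
grip_force: 81.8
0 travel nan
[{'rect': [399.4, 217.9, 78.9, 94.7], 'p': 0.72}]
[ 497.98626711 -311.43837682   65.        ] [np.float64(191.0), np.float64(242.0), np.float64(193.0), np.float64(242.0)] -0.039195763134276265 -0.03068038831791679
shift cm [ 25.94 -33.08  -0.33] rot [ 0.   -0.12 16.34]red.py:6: RuntimeWarning: invalid value encountered in scalar divide
  X=onz(c,((xs*W).sum()/W.sum(),(ys*W).sum()/W.sum()),82)
```

```bash
python3 -m crank '[2.6,-3.3,0,0,0,0,2.8, 5.2,-6.6,0,0,0,3,2.8, 7.8,-9.9,0,0,0,6,2.8, 10.4,-13.2,0,0,0,9,2.8, 13,-16.5,0,0,0,12,2.8, 15.6,-19.8,0,0,0,15,2.8, 18.2,-23.1,0,0,0,18.3,2.8, 20.8,-26.4,0,0,0,18.3,2.8, 23.4,-29.7,0,0,0,18.3,2.8, 25.9,-33.1,0,0,0,18.3,2.8]'
python3 red.py
python3 - <<'E'
from h import *
for i in range(4):im=vision.get_image("top")
togo([498,-311,48],1.536)
E
```

```text
clock: 32.6
ee_pos: [497.4, -312.0, 175.8]
ee_rot: [0.017, 1.0, 0.001, -0.001]
contact_force: [0.7, 0.4, -6.3]
opening: 34.6
grip_force: 81.9
33 travel 19.54434176317504
shift cm [ 1.00e-02 -5.00e-02  1.28e+01] rot [ 0.13 -0.13 -0.04]
```

Catch is still back about 19.5 mm. Now lowering into the box.

```bash
python3 -m crank '[0,0,2,0,0,0,2.8, 0,0,4,0,0,0,2.8, 0,0,6,0,0,0,2.8, 0,0,8,0,0,0,2.8, 0,0,9.5,0,0,0,2.8, 0,0,11,0,0,0,2.8, 0,0,12,0,0,0,2.8, 0,0,12.5,0,0,0,2.8, 0,0,12.5,0,0,0,2.8, 0,0,12.5,0,0,0,2.8]'
```

```text
clock: 33.85
ee_pos: [499.9, -311.3, 52.7]
ee_rot: [0.017, 1.0, -0.0, 0.0]
contact_force: [0.6, -0.4, -4.6]
opening: 34.5
grip_force: 82.4
```

```bash
python3 -m crank '[0,0,0.1,0,0,0,2.8, 0,0,0.2,0,0,0,2.8, 0,0,0.3,0,0,0,2.8, 0,0,0.4,0,0,0,2.8, 0,0,0.5,0,0,0,2.8, 0,0,0.6,0,0,0,2.8, 0,0,0.7,0,0,0,2.8, 0,0,0.75,0,0,0,2.8, 0,0,0.75,0,0,0,2.8, 0,0,0.75,0,0,0,2.8]'
```

```text
clock: 34.85
ee_pos: [499.4, -311.3, 44.8]
ee_rot: [0.017, 1.0, 0.0, -0.0]
contact_force: [-0.2, -0.1, -4.5]
opening: 34.6
grip_force: 82.4
```

```bash
python3 -m crank '[0,0,0.05,0,0,0,2.8, 0,0,0.1,0,0,0,2.8, 0,0,0.15,0,0,0,2.8, 0,0,0.2,0,0,0,2.8, 0,0,0.2,0,0,0,2.8, 0,0,0.2,0,0,0,2.8, 0,0,0.2,0,0,0,2.8, 0,0,0.2,0,0,0,2.8, 0,0,0.2,0,0,0,2.8, 0,0,0.2,0,0,0,2.8]'
```

```text
clock: 35.85
ee_pos: [499.4, -311.3, 42.8]
ee_rot: [0.017, 1.0, -0.0, -0.0]
contact_force: [-0.9, -0.4, -4.1]
opening: 34.6
grip_force: 82.5
```

Close to the floor, about to touch; lower a little more, then open and rise.

```bash
python3 -m crank '[0,0,0.05,0,0,0,2.8, 0,0,0.1,0,0,0,2.8, 0,0,0.15,0,0,0,2.8, 0,0,0.15,0,0,0,2.8, 0,0,0.15,0,0,0,2.8, 0,0,0.15,0,0,0,2.8, 0,0,0.15,0,0,0,2.8, 0,0,0.15,0,0,0,2.8, 0,0,0.15,0,0,0,2.8, 0,0,0.15,0,0,0,2.8]'
```

```text
clock: 36.85
ee_pos: [499.4, -311.3, 42.8]
ee_rot: [0.017, 1.0, -0.0, 0.0]
contact_force: [-3.0, 1.3, 7.8]
opening: 34.8
grip_force: 84.0
```

Floor contact confirmed.

```bash
python3 -m crank '[0,0,0,0,0,0,5, 0,0,0,0,0,0,7, 0,0,0,0,0,0,7, 0,0,0,0,0,0,7, 0,0,0,0,0,0,7, 0,0,-2,0,0,0,7, 0,0,-5,0,0,0,7, 0,0,-9,0,0,0,7, 0,0,-13,0,0,0,7, 0,0,-16,0,0,0,7]'
python3 -m crank '[2,0,0,0,0,0,7, 5,0,0,0,0,0,7, 8,0,0,0,0,0,7, 8,0,0,0,0,0,7, 8,0,0,0,0,0,7, 8,0,0,0,0,0,7, 8,0,0,0,0,0,7, 8,0,0,0,0,0,7, 8,0,0,0,0,0,7, 8,0,0,0,0,0,7]'
python3 red.py
python3 - <<'E'
from h import *
w=vision.get_image("wrist");t=vision.get_image("scene")
m=np.zeros((600,800,3),np.uint8);m[:300,:400]=cv2.resize(w[:,:,::-1],(400,300));m[300:,:400]=cv2.resize(t[75:180,130:270,::-1],(400,300));
m[:,400:]=cv2.resize(t[150:270,200:280,::-1],(400,600));cv2.imwrite("pics/end.png",m)
E
```

```text
clock: 37.85
ee_pos: [499.9, -311.7, 203.8]
ee_rot: [0.017, 1.0, -0.001, 0.001]
contact_force: [-0.1, -1.0, 0.6]
opening: 69.9
grip_force: 0.0
clock: 38.85
ee_pos: [419.8, -308.6, 201.2]
ee_rot: [0.017, 1.0, 0.0, -0.0]
contact_force: [-0.0, -0.0, 0.4]
opening: 70.2
grip_force: 0.0
34 travel 19.519203556772872
```

View pics/end.png

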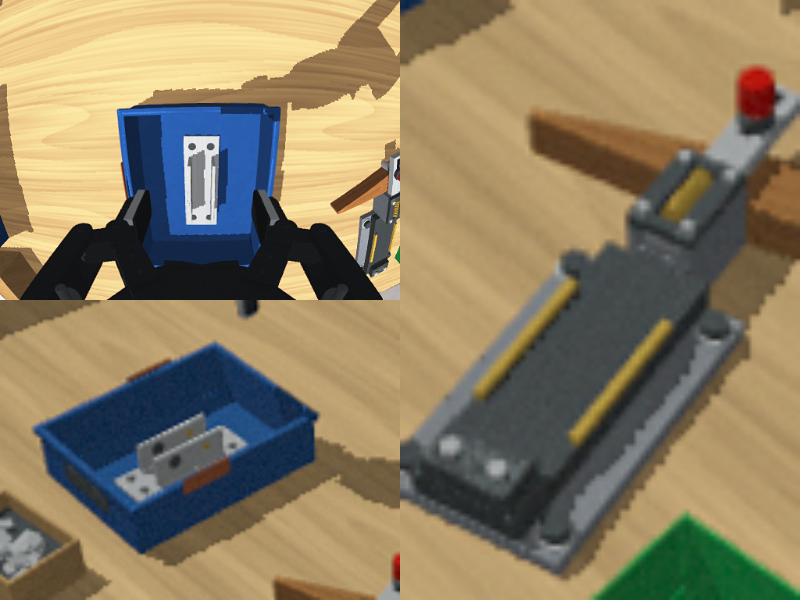

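The bracket lies flat, channel side up, in the middle of the box (wrist view around (201,180)). The nest is empty and the wedge is still holding the catch back.

```bash
python3 -c "
from bench import ctrl
print(ctrl.close_job())"
```

```text
the job is handed in; nothing more can be done
None
```

The job is handed in, with no verdict returned. The wedge holds the catch back by about 19.5 mm (camera estimate), and the bracket lies flat, channel side up, in the blue box. I didn't touch the hammer, the carton or the green bin.

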